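# Let the red hand ball out of the niche dispenser

### The job

The ball dispenser in the door niche holds a red and a white hand-exercise ball, each in its own lane behind a yellow gate. Press down the black paddle of the lever beside the red ball's lane so that its gate lifts, keep it down until the red ball has rolled into the catch tray, then let the lever come back up so the gate is shut again. Do not touch the balls or the gates, leave the white ball's lever alone and the white ball behind its gate, and do not disturb the other things on the sill.

Things in the scene. Friction and masses are not known exactly. Their poses are not given: they have to be found in the camera images.
- dispenser: cherry wood two-lane ball dispenser, fixed, base plate 375 x 236 mm. Origin on the table under the levers' pivot line; x runs down the lanes from paddles to catch tray, y to the left, z up. Open-topped lanes at y = +45 (left) and -45 mm (right); levers outside them at y = +95 and -95 mm, paddles at x = -105 mm, pivot cheeks 88 mm high at x = 0. Catch tray: x = 125 to 234 mm, grey floor, walls 50 mm high, divided in two.
- red_ball_center (a point): centre of the red ball, 36 mm diameter, 20 to 45 g; starts in the left or the right lane (y of about +45 or -45 mm in the dispenser's axes), resting against that lane's gate
- white_ball_center (a point): centre of the white ceramic ball, 36 mm diameter; in the other lane
- lever_left (a joint): left (+y) rocking lever, a 215 mm aluminium see-saw bar. 0 rad = level, paddle up, gate shut; grows as the paddle is pressed, stop at 0.36 rad. The ball passes under the gate from about 0.25 rad. A spring (about 1.5 N at the paddle to start, 4 N fully down) shuts it when let go. Pivot 105 mm to +x (dispenser axes) of the paddle centre, 75 mm above the table.
- lever_right (a joint): right (-y) rocking lever, a 215 mm aluminium see-saw bar. 0 rad = level, paddle up, gate shut; grows as the paddle is pressed, stop at 0.36 rad. The ball passes under the gate from about 0.25 rad. A spring (about 1.5 N at the paddle to start, 4 N fully down) shuts it when let go. Pivot 105 mm to +x (dispenser axes) of the paddle centre, 75 mm above the table.
- paddle_left (a point): black plastic paddle, 42 x 36 x 8 mm, on the robot-side end of the left lever; this point is the centre of its top face, 83 mm above the table when up, z up, x along the bar towards the gate. It travels about 37 mm down (35 mm at 0.33 rad).
- paddle_right (a point): black plastic paddle, 42 x 36 x 8 mm, on the robot-side end of the right lever; this point is the centre of its top face, 83 mm above the table when up, z up, x along the bar towards the gate. It travels about 37 mm down (35 mm at 0.33 rad).
- gate_left (a point): yellow gate blade (40 mm wide, 38 mm tall, 5 mm thick) on a cross bar at the far end of the left lever; this point is the middle of the blade, across the lane, 110 mm beyond the pivot line. Lifts about 40 mm when the paddle is fully down. Work it by the paddle only.
- gate_right (a point): yellow gate blade (40 mm wide, 38 mm tall, 5 mm thick) on a cross bar at the far end of the right lever; this point is the middle of the blade, across the lane, 110 mm beyond the pivot line. Lifts about 40 mm when the paddle is fully down. Work it by the paddle only.
- frog: bystander: green glazed ceramic frog, 52 mm across, 45 mm tall, loose, standing on the robot side of the dispenser between the two paddles; origin at its underside
- coin_box: bystander: aluminium coin box with screw-top lid, 62 mm diameter, 48 mm tall, loose, beside the dispenser; origin at its underside
- smart_key: bystander: white plastic smart key, 72 x 36 x 13 mm, loose, beside the dispenser; origin at its underside
- key_cover: bystander: red silicone key cover, an open shell 80 x 44 x 16 mm, loose in the cherry valet tray on the left; origin at its underside
- padlock: bystander: brass padlock, 65 x 36 x 18 mm, loose in the valet tray; origin at its underside
- tea_mug: bystander: blue mug, 76 mm diameter, 85 mm tall, loose, on the right; origin at its underside

How it is judged:
By the outcome, as a careful person would: the job done as asked, in the order asked, and still so for the second after the job is handed in, with the robot touching nothing.
It also fails if it takes over 35 s, if anything falls off the work surface, if the arm or the gripper's body presses on something with over 40 N, if the wrist force passes 120 N, or if a joint passes its speed limit or range.

### The arm

A 6-joint arm with a two-finger parallel gripper is mounted at the origin on the work surface. World frame = base frame: x ahead of the robot, y to its left, z up, the work surface at z = 0. Lengths are in m, angles in rad, forces in N, time in s.
With the tool pointing down it reaches from about 0.4 to 0.825 m from the base axis. Payload 7 kg.
Tool frame: the origin (TCP) lies at the very end of the fingers, on their centre line; the grasp point (between the pads) lies 19 mm behind it; z points along the fingers, x is the direction in which the jaws open and shut, and the axes are right-handed (so a half turn about z gives the same grasp; the last joint's range is limited). The gripper opens to 88 mm and grips with 3 to 60 N. Pads are 19 mm wide; open, the fingers measure 130 mm over their backs; the gripper's body (78 mm by 193 mm) begins 47 mm behind the grasp point.
Start: joints at [-0.912, 0.359, 0.012, 0, -1.224, -0.288], TCP at [0.245, -0.629, 0.227] pointing down, gripper open.
Joint ranges: [-3.07, 3.07], [-1.43, 2.12], [-1.02, 1.25], [-3.03, 1.67], [-3.05, -0], [-3.03, 3.03]. Speed limits (rad/s): [2.39, 2.39, 3.01, 3.14, 3.14, 3.14].

### API

Orientations are given as [roll, pitch, yaw] about the fixed x, y, z axes, in that order (R = Rz(yaw) Ry(pitch) Rx(roll)).
In Python, from station import telemetry, grab_frame, arm, regions_of, pinpoint gives the robot as it stands. The module is installed in compiled form; this text tells all that it offers.
- The arm moves only by the shell command python3 -m inch 'ROWS' [FORCE]. ROWS is text: rows parted by semicolons, each of 7 numbers parted by spaces: the opening, from 0 (shut) to 1 (fully open), then the shift along the world's x, y, z in cm, then the turn, a rotation vector about the world's x, y, z in degrees. A call has 1 to 12 rows; each row is the pose to reach, as a shift and turn from the pose measured when the call began; what a row does not reach only later rows make up. A row lasts 1/8 s, in which the tool goes at most 62.5 mm and 10.7 degrees, less where a joint would pass 70% of its speed; a pose out of reach is approached as far as the arm can. A call with a gripper value outside its range is refused whole. The fingers move at their own pace and stop on an object; FORCE is the grip in N (left out, the last holds). Time passes only in rows, so rows that repeat a pose let the fingers close. It gives the time, the measured TCP pose, the force and the opening at its end, in the units of the state.
- telemetry.get_state(): the state, without advancing time (a new reading comes with each control period).
- grab_frame(name): name is "side" or "top"; returns a dict with "pixels" (400x640x3 uint8, red, green, blue), "fx", "fy", "cx", "cy" (pixels), "dist_coeffs" ([k1, k2, p1, p2, k3] as OpenCV has them; the pictures are not rectified), "R" (3x3) and "t" (3): a world point X has camera coordinates R X + t. Camera axes: x right, y down, z forward; pixel columns grow to the right and rows downward; lengths in m; the calibration is good to about 2 mm. A picture is of the moment at which its call begins. There is no depth.
- arm.job_done(): hands the job in, once; it reports no verdict.
Trained networks look in the newest picture that a camera, given by its name, has taken for a name from the list of things; names that differ only in an ending like _2 or _b are one class to them, and where a whole thing is asked for, a point or a joint stands for the part that bears it (a point fixed in the world has none). Each returns a list of dicts, best first, with "p" (0 to 1); they miss things now and then, are a little off and sometimes report something else, mostly with a low value. They report only what shows in the picture. A call takes as long as a camera call.
- regions_of(camera, name): "pixels" (400x640 bool, what is visible of it) and "bbox" ([left, top, right, bottom] in pixels, round what is visible of it).
- pinpoint(camera, name): "location" ([column, row] in pixels: a listed point, or the origin of a listed thing).
The state is a dict: "t": time; "q": joint angles; "qd": joint speeds; "joint_efforts": joint torques, N m; "eef_pos": TCP position; "ee_rot": TCP orientation; "force": force on the tool from outside, world axes, zero at the start; "moment": the same for the moment, N m; "width": finger opening in m.
Only numpy, scipy, OpenCV 4.12 (cv2) and the standard library are available. Lean on these libraries where they do the work, as an engineer would, in place of code of your own. Each camera call takes 0.05 s, during which the arm holds its last target. There are 200 camera calls.

## Working session

There is one attempt and no reset: what is moved stays moved. The work goes in short steps, Python scripts to look and compute and a shell command to move; the robot and the scene stay as the last step left them, time stands still between calls to the robot, and variables do not carry over. Pictures are saved under pics/ and viewed, about 8 in all and at most 12, crops included, and the job is handed in when it is done.

```bash
mkdir -p pics
cat > h.py <<'E'
import numpy as np, cv2
from station import telemetry, grab_frame, arm, regions_of, pinpoint
def ray(f,px):
    K=np.array([[f["fx"],0,f["cx"]],[0,f["fy"],f["cy"]],[0,0,1]],float)
    n=cv2.undistortPoints(np.array([[px]],float),K,np.array(f["dist_coeffs"],float))[0,0]
    R=np.array(f["R"]);t=np.array(f["t"])
    return -R.T@t, R.T@np.array([n[0],n[1],1])
def at_z(f,px,z):
    c,d=ray(f,px); return c+d*(z-c[2])/d[2]
def tri(fa,pa,fb,pb):
    A=np.zeros((3,3));b=np.zeros(3)
    for f,p in((fa,pa),(fb,pb)):
        c,d=ray(f,p);d=d/np.linalg.norm(d);M=np.eye(3)-np.outer(d,d);A+=M;b+=M@c
    return np.linalg.solve(A,b)
def save(f,n): cv2.imwrite("pics/"+n,f["pixels"][:,:,::-1])
E
python3 - <<'E'
from h import *
F={c:grab_frame(c) for c in("top","side")}
for c in F: save(F[c],c+"0.png")
np.set_printoptions(precision=3,suppress=True)
for n,z in [("red_ball_center",None),("white_ball_center",None),("paddle_left",.083),("paddle_right",.083),("gate_left",None),("gate_right",None),("dispenser",0),("frog",0),("coin_box",0),("smart_key",0),("tea_mug",0)]:
    r={c:pinpoint(c,n)[:2] for c in F}
    print(n,{c:[(np.round(x["location"]),round(x["p"],2)) for x in r[c]] for c in r})
    if r["top"] and z is not None: print("  atz",at_z(F["top"],r["top"][0]["location"],z))
    if r["top"] and r["side"]: print("  tri",tri(F["top"],r["top"][0]["location"],F["side"],r["side"][0]["location"]))
s=telemetry.get_state();print(s)
E
```

```text
red_ball_center {'top': [(array([357., 174.]), 0.53)], 'side': [(array([315., 176.]), 0.39)]}
  tri [ 0.691 -0.123  0.047]
white_ball_center {'top': [(array([331., 178.]), 0.55)], 'side': [(array([305., 193.]), 0.56)]}
  tri [ 0.681 -0.044  0.036]
paddle_left {'top': [(array([318., 244.]), 0.63)], 'side': [(array([362., 206.]), 0.94)]}
  atz [ 0.474 -0.01   0.083]
  tri [ 0.478 -0.008  0.091]
paddle_right {'top': [(array([382., 233.]), 0.58), (array([354., 254.]), 0.55)], 'side': [(array([382., 170.]), 0.68), (array([305., 193.]), 0.61)]}
  atz [ 0.51  -0.196  0.083]
  tri [ 0.502 -0.196  0.093]
gate_left {'top': [(array([328., 170.]), 0.74), (array([331., 180.]), 0.38)], 'side': [(array([300., 187.]), 0.6)]}
  tri [ 0.697 -0.035  0.06 ]
gate_right {'top': [(array([356., 170.]), 0.8)], 'side': [(array([311., 171.]), 0.56)]}
  tri [ 0.701 -0.119  0.065]
dispenser {'top': [(array([344., 209.]), 0.73)], 'side': [(array([337., 199.]), 0.76), (array([302., 188.]), 0.2)]}
  atz [ 0.587 -0.091  0.   ]
  tri [ 0.59  -0.088  0.014]
frog {'top': [(array([354., 257.]), 0.65)], 'side': [(array([
[... 200 characters left out ...]
 0.546  0.084 -0.015]
smart_key {'top': [(array([406., 210.]), 0.55)], 'side': [(array([362., 172.]), 0.63), (array([270., 375.]), 0.3)]}
  atz [ 0.591 -0.287  0.   ]
  tri [ 0.593 -0.288 -0.005]
tea_mug {'top': [(array([459., 215.]), 0.95)], 'side': []}
  atz [ 0.579 -0.454  0.   ]
{'t': 1.2, 'q': array([-0.912,  0.359,  0.012,  0.   , -1.224, -0.288]), 'qd': array([ 0.002,  0.001, -0.   , -0.   , -0.001,  0.   ]), 'joint_efforts': array([ -0.   , -58.24 ,  29.329,   7.003,   0.012,  -0.   ]), 'eef_pos': array([ 0.245, -0.629,  0.227]), 'ee_rot': array([-3.142, -0.   ,  1.942]), 'force': array([ 0.395, -0.528,  0.504]), 'moment': array([-0.011,  0.014,  0.007]), 'width': 0.0872050313229699}
```

Run:
```python
import cv2,numpy as np
a=cv2.imread("pics/top0.png")[130:300,230:500];b=cv2.imread("pics/side0.png")[120:290,220:490]
cv2.imwrite("pics/v1.png",np.vstack([cv2.resize(x,None,fx=1.76*1,fy=1.76,interpolation=2) for x in(a,b)]))
```

```text
(no output)
```

View pics/v1.png

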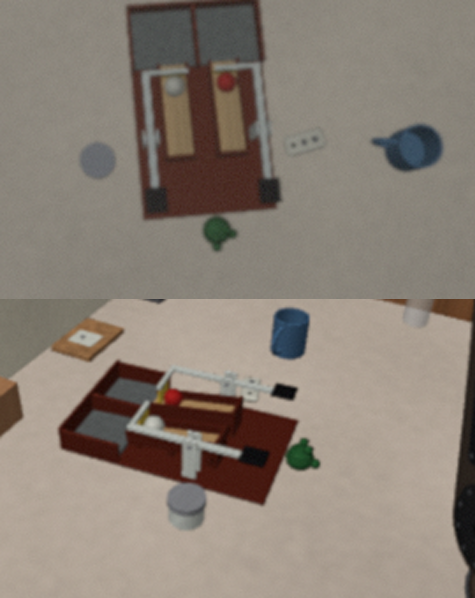

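View pics/side0.png

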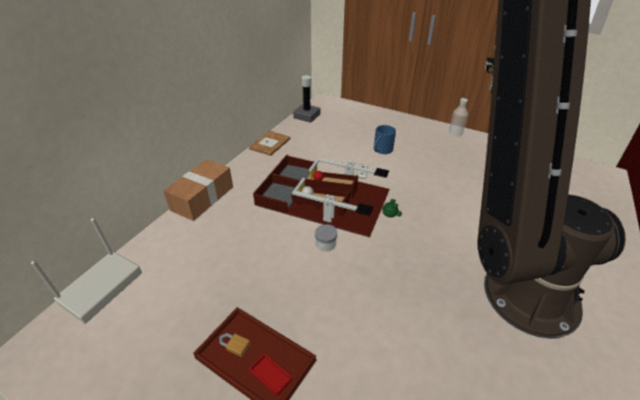

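Red ball is in the right lane (side view at about (318,176), top view at about (357,176)). The right paddle is at about (383,238) in the top view, with the frog to its left. I'll refine the paddle position with masks.

Run:
```python
from h import *
np.set_printoptions(precision=3,suppress=True)
F={c:grab_frame(c) for c in("top","side")}
for n in("paddle_left","paddle_right"):
  C={}
  for c in F:
    for r in regions_of(c,n)[:2]:
        m=r["pixels"];v,u=np.nonzero(m)
        print(n,c,round(r["p"],2),len(u),r["bbox"],u.mean().round(1),v.mean().round(1))
    p=pinpoint(c,n); print("   pin",[(x["location"],round(x["p"],2)) for x in p[:2]])
# dark blob centroids in the top and side images
for c,boxes in (("top",[(305,225,332,258),(370,222,396,250)]),("side",[(350,195,375,220),(374,162,392,182)])):
  C=[]
  for a,b,x,y in boxes:
    g=F[c]["pixels"][b:y,a:x].max(2); v,u=np.nonzero(g<55); C.append((u.mean()+a,v.mean()+b)); print(c,len(u),np.round(C[-1],1), at_z(F[c],C[-1],.079))
  if c=="top":T=C
  else: print([tri(F["top"],T[i],F["side"],C[i]) for i in(0,1)])
```

```text
paddle_left top 0.65 594 [309.0, 167.9, 335.8, 249.9] 317.5 209.1
   pin [([318.1, 242.9], 0.71)]
paddle_left side 0.55 437 [293.5, 178.0, 372.5, 218.6] 334.3 201.0
paddle_left side 0.27 335 [309.4, 157.3, 384.9, 180.2] 348.4 168.1
   pin [([361.4, 207.9], 0.67)]
paddle_right top 0.69 410 [352.3, 162.7, 394.4, 244.9] 377.2 206.2
   pin [([381.7, 235.9], 0.68), ([354.6, 256.8], 0.49)]
paddle_right side 0.78 361 [305.8, 160.3, 383.5, 176.5] 348.6 168.6
   pin [([378.6, 173.5], 0.96)]
top 147 [318.5 243.7] [ 0.475 -0.011  0.079]
top 140 [382. 238.] [ 0.496 -0.197  0.079]
side 168 [363.6 208.6] [ 0.479 -0.015  0.079]
side 77 [381.1 172.3] [ 0.498 -0.202  0.079]
[array([ 0.476, -0.011,  0.083]), array([ 0.496, -0.197,  0.083])]
```

```bash
python3 -m inch '0 3 5 0 0 0 -2; 0 6 10 0 0 0 -5; 0 9 15 0 0 0 -8; 0 12 20 0 0 0 -11; 0 15 25 0 0 0 -14; 0 18 30 0 0 0 -14; 0 21 36 0 0 0 -14; 0 24 41 -2 0 0 -14; 0 25.2 43 -5 0 0 -14; 0 25.2 43 -8 0 0 -14; 0 25.2 43 -11 0 0 -14; 0 25.2 43 -11 0 0 -14' 20
python3 - <<'E'
from h import *
F={c:grab_frame(c) for c in("top","side")}
a=F["top"]["pixels"][130:300,230:500];b=F["side"]["pixels"][120:290,220:490]
cv2.imwrite("pics/v2.png",np.vstack([cv2.resize(x,None,fx=1.76,fy=1.76,interpolation=2) for x in(a,b)])[:,:,::-1])
s=telemetry.get_state();print(s["t"],s["eef_pos"],s["ee_rot"],s["force"],s["width"])
E
```

```text
t: 3.2
eef_pos: [0.4951, -0.1988, 0.1148]
ee_rot: [-3.137, -0.001, 1.697]
force: [-0.6, -0.4, 0.8]
width: 0.0006
3.3 [ 0.49701746 -0.19936529  0.11742626] [3.14123830e+00 5.13254745e-04 1.69748016e+00] [0.58531916 0.02753105 0.21075533] 0.0003066074884239438
```

View pics/v2.png

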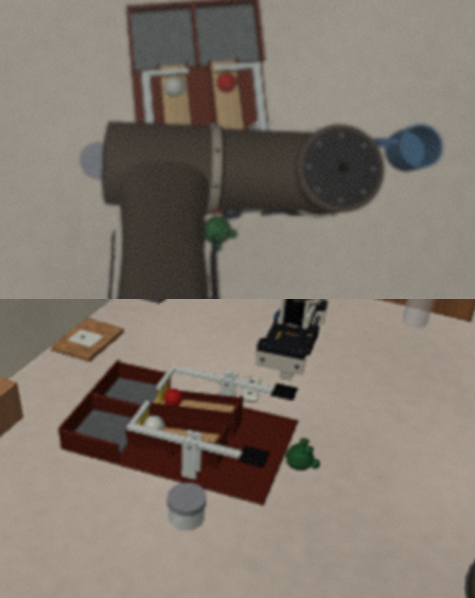

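The closed fingertips, at about (288,376) in the crop, are right over the right paddle. I'll press it and hold.

```bash
python3 -m inch '0 0 0 -1.5 0 0 0; 0 0 0 -3 0 0 0; 0 0 0 -3.6 0 0 0; 0 0 0 -4.2 0 0 0; 0 0 0 -4.8 0 0 0; 0 0.1 0 -5.4 0 0 0; 0 0.2 0 -6 0 0 0; 0 0.3 0 -6.5 0 0 0; 0 0.3 0 -6.6 0 0 0; 0 0.3 0 -6.6 0 0 0; 0 0.3 0 -6.6 0 0 0; 0 0.3 0 -6.6 0 0 0'
python3 - <<'E'
from h import *
F={c:grab_frame(c) for c in("top","side")}
a=F["top"]["pixels"][130:300,230:500];b=F["side"]["pixels"][120:290,220:490]
cv2.imwrite("pics/v3.png",np.vstack([cv2.resize(x,None,fx=1.76,fy=1.76,interpolation=2) for x in(a,b)])[:,:,::-1])
s=telemetry.get_state();print(s["t"],s["eef_pos"],s["force"])
for n in("red_ball_center","white_ball_center"): print(n,[pinpoint(c,n)[:1] for c in F])
E
```

```text
t: 4.8
eef_pos: [0.4999, -0.1993, 0.0515]
ee_rot: [3.141, 0.0, 1.697]
force: [-3.3, 1.7, 3.2]
width: 0.0003
4.9 [ 0.49997081 -0.1993261   0.05151161] [-3.28751854  1.95927894  3.04042679]
red_ball_center [[{'location': [355.7, 137.7], 'p': 0.67}], [{'location': [281.0, 169.2], 'p': 0.6}]]
white_ball_center [[{'location': [330.8, 180.0], 'p': 0.48}], [{'location': [306.3, 191.1], 'p': 0.59}]]
```

View pics/v3.png

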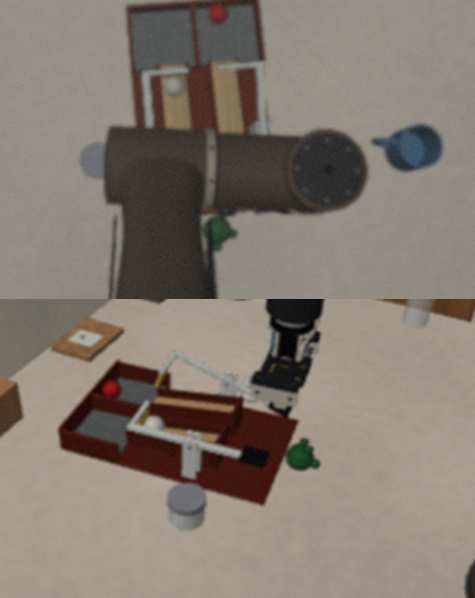

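The red ball is in the tray (top crop (218,14)) and the gate is lifted. The white ball is still behind its gate. I'll hold briefly for the ball to settle, then release slowly.

```bash
python3 -m inch '0 0 0 0 0 0 0; 0 0 0 0 0 0 0; 0 0 0 0 0 0 0; 0 0 0 0 0 0 0; 0 0 0 0 0 0 0; 0 0 0 0 0 0 0; 0 0 0 0 0 0 0; 0 0 0 0 0 0 0'
python3 - <<'E'
from h import *
F={c:grab_frame(c) for c in("top","side")}
for n in("red_ball_center",): print(n,[pinpoint(c,n)[:1] for c in F], tri(F["top"],pinpoint("top",n)[0]["location"],F["side"],pinpoint("side",n)[0]["location"]))
E
```

```text
t: 6.1
eef_pos: [0.5, -0.1993, 0.0514]
ee_rot: [3.141, 0.001, 1.698]
force: [-4.3, 1.2, 2.4]
width: 0.0003
red_ball_center [[{'location': [353.9, 138.5], 'p': 0.63}], [{'location': [279.0, 169.1], 'p': 0.59}]] [ 0.81304614 -0.11070902  0.03913468]
```

```bash
python3 -m inch '0 -0.1 0 0.5 0 0 0; 0 -0.2 0 1 0 0 0; 0 -0.3 0 1.6 0 0 0; 0 -0.3 0 2.2 0 0 0; 0 -0.3 0 2.8 0 0 0; 0 -0.3 0 3.4 0 0 0; 0 -0.3 0 5 0 0 0; 0 -0.3 0 8 0 0 0; 0 -0.3 0 12 0 0 0; 0 -0.3 0 16 0 0 0; 0 -0.3 0 17 0 0 0; 0 -0.3 0 17 0 0 0' && python3 -m inch '0 -3 -5 0 0 0 0; 0 -6 -10 0 0 0 0; 0 -9 -15 0 0 0 0; 0 -12 -20 0 0 0 0; 0 -15 -25 0 0 0 0; 0 -18 -30 0 0 0 0; 0 -20 -35 0 0 0 0; 0 -20 -35 0 0 0 0; 0 -20 -35 0 0 0 0; 0 -20 -35 0 0 0 0; 0 -20 -35 0 0 0 0; 0 -20 -35 0 0 0 0'
python3 - <<'E'
from h import *
np.set_printoptions(precision=3,suppress=True)
F={c:grab_frame(c) for c in("top","side")}
a=F["top"]["pixels"][130:300,230:500];b=F["side"]["pixels"][120:290,220:490]
cv2.imwrite("pics/v4.png",np.vstack([cv2.resize(x,None,fx=1.76,fy=1.76,interpolation=2) for x in(a,b)])[:,:,::-1])
s=telemetry.get_state();print(s["t"],s["eef_pos"],s["force"])
for n in("red_ball_center","white_ball_center","paddle_left","paddle_right","gate_right","frog","coin_box","smart_key","tea_mug"): print(n,[[np.round(x["location"]) for x in pinpoint(c,n)[:1]] for c in F])
E
```

```text
t: 7.9
eef_pos: [0.4973, -0.1992, 0.2224]
ee_rot: [3.139, 0.001, 1.697]
force: [-0.7, 0.0, -0.4]
width: 0.0003
t: 9.4
eef_pos: [0.2979, -0.5487, 0.2227]
ee_rot: [3.139, 0.001, 1.699]
force: [1.4, 0.4, -0.6]
width: 0.0003
9.5 [ 0.298 -0.549  0.223] [-0.111 -0.016  0.013]
red_ball_center [[array([352., 140.])], [array([281., 170.])]]
white_ball_center [[array([327., 180.])], [array([308., 192.])]]
paddle_left [[array([315., 241.])], [array([363., 207.])]]
paddle_right [[array([383., 240.])], [array([379., 174.])]]
gate_right [[array([357., 168.])], [array([312., 169.])]]
frog [[array([354., 257.])], [array([391., 210.])]]
coin_box [[array([286., 223.])], [array([322., 244.])]]
smart_key [[array([405., 210.])], [array([362., 169.])]]
tea_mug [[array([354., 256.])], [array([384., 149.])]]
```

View pics/v4.png

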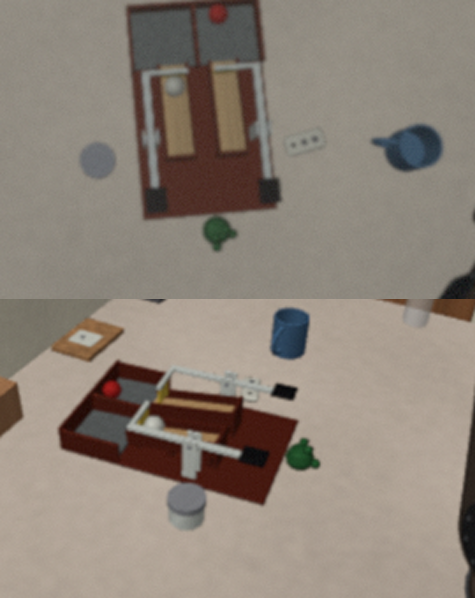

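The red ball rests in the tray and the right lever is back up with its gate shut. The white ball and the bystanders in this view haven't moved.

```bash
python3 -c "from station import arm; arm.job_done()"
```

```text
the job is handed in; nothing more can be done
```

The red ball is in the catch tray and the job is handed in. It was in the right lane, so I pressed the right paddle with closed fingers to a fingertip height of 51 mm, which I worked out as about 0.33 rad. I held it there until the ball lay in the tray, then raised the lever slowly and moved the arm clear. The robot's clock read 9.5 s at the last check.

- **Dispenser:** the last pictures show the red ball at rest in the right half of the tray. The right lever is level with its gate shut. The white ball is still behind its gate, and the left lever was not touched.
- **Other things on the sill:** the frog, coin box, smart key and mug look unmoved. I did not re-check the key cover and padlock in the valet tray, but the arm never went near it.
- **Forces:** the wrist force readings I took stayed at a few newtons.
- **Disagreement:** in the last top view the network placed the mug on the frog. The picture itself shows the mug where it was, so I took that as a false detection.

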